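Fit the lemon cone on the citrus juicer and hold it down to start

TASK

Get the citrus juicer ready for lemons: lift its clear dust lid off by the knob and set it down, knob up, on the free worktop beside the juicer. Then fit the smaller of the two white squeezing cones on the juicer's splined drive shaft, turning the cone until the splines mesh and it slides fully home, and push it down against the spring to work the start switch. Do not let go of the cone: finish with your fingers still round it, holding it pressed right down; leave the larger cone, the glass and the bowl where they stand.

Things in the scene. Friction and masses are not known exactly. Their poses are not given: they have to be found in the camera images.
- juicer: Electric citrus juicer, fixed: black round motor base 152 mm across, 91 mm high; on it an open steel bowl, floor 100 mm and rim 148 mm above the worktop, 130 mm across inside at the rim, 110 mm at the floor; a spout at 100 mm juts out towards its own -x, to 105 mm from the axis. Origin: centre of its underside, z up. The drive shaft stands in the middle of the bowl.
- lid: Loose clear dust lid, 143 mm across, 160 g, lying on the bowl's rim. Origin: centre of its underside (bottom of a lip 6 mm deep, 119 mm across, that hangs inside the rim): 142 mm above the worktop on the juicer, 0 when it stands on the worktop. Black round knob on its axis, 28 mm across from z = 30 to 47 mm, top at 50 mm; lid's top under it at 18 mm. Grip the knob at z = 42 mm.
- small_cone: Smaller squeezing cone, loose, white, 90 g, upright on the worktop: round upright skirt 50 mm across, 26 mm high (grip it there), dome with six ribs above, 57 mm high in all. Origin: centre of its underside, z up. In the underside a socket 27 mm deep with six inward lands (3 to 17 mm up, 18 mm clear between) and six slots, one under each rib; x axis along a rib and slot, others every 60 deg.
- large_cone: Larger squeezing cone for oranges, not wanted now: same shape and material, 68 mm across the skirt, 70 mm high, loose on the worktop. Origin: centre of its underside. The two cones stand left of the juicer, either one in either place.
- shaft (a point): On the drive shaft's axis, at the shoulder on which the cone comes to rest, 115 mm above the worktop; z up. Six upright keys, 3.4 mm thick, reach 12.5 mm out and 14 mm above it; x axis along a key, others every 60 deg. A 16 mm round tapering nose above them, top at 22 mm, centres the cone. Meshed and home, the cone's origin is 3 mm below this point; resting unmeshed on the keys, 11 mm above it.
- start_switch (a joint): How far the shaft is pushed down (m): 0 at rest, 0.006 at the stop. A spring holds it up: it gives from about 5 N and takes about 9 N at the stop. Pushing the cone down moves the shaft and shaft down with it; even then the cone's underside stays 6 mm clear of the bowl's floor.
- tumbler: Clear glass, 81 mm across and 91 mm high, loose, standing in front of the spout to catch the juice. Origin: centre of its underside.
- small_bowl: White bowl, 115 mm across and 56 mm high, loose, on the right. Origin: centre of its underside. The worktop between the juicer's right side and this bowl is free from x = 0.40 to 0.55 m, room enough for the lid.
- drive_shaft (a joint): Turn of the drive shaft (rad, positive anticlockwise from above), any value at the start. A stiff gear motor holds it: about 0.4 N m to turn. The splines mesh when the ribs of the cone (its x axis) stand over the keys (x axis of shaft), give or take any multiple of 60 deg, within about 7 deg. Caught at a slot's edge, the cone can stick half in: turn it a little further.
There are look-alikes about, which are no part of the job. Leave any green look-alike of the lid alone.

How it is judged:
On the way, in this order (a step that is already met when the one before it is completed fails the run):
1. the lid stands on the worktop beside the juicer, knob up, and is let go (height (world z) of lid below 0.012 m and angle between lid's own z axis and vertical below 0.1 rad and horizontal distance between lid and juicer above 0.13 m and contact force between the fingers and lid below 0.05 N), for 0.2 s.
2. the small cone's splines mesh with the shaft and it is fully home (z of small_cone in the frame of shaft below 0 m and horizontal distance between small_cone and shaft below 0.004 m and angle between small_cone's own z axis and vertical below 0.1 rad), for 0.2 s.
At the end, for the whole second after the job is handed in: Small cone within 3 mm of fully home on the shaft, 4 mm of its axis and 0.1 rad of upright; switch pressed over 4 of 6 mm; fingers still round the cone (over 3 N, tool point under 55 mm above its underside). Lid flat on the worktop, knob up, centre over 130 mm from the juicer's (all of step 2 and value of joint start_switch above 0.004 m and contact force between the fingers and small_cone above 3 N and z of the grasp point in the frame of small_cone below 0.055 m and linear speed of each of small_cone, lid below 0.02 m/s and height (world z) of lid below 0.012 m and angle between lid's own z axis and vertical below 0.1 rad and horizontal distance between lid and juicer above 0.13 m); the arm keeps its last pose, push and grip.
It fails at once if the larger cone, the glass or the bowl is pushed more than 30 mm from its place (distance of any of large_cone, tumbler, small_bowl from where it was at the start of the episode above 0.03 m).
It fails at once if the lid is dropped or thrown instead of being set down (horizontal distance between lid and juicer above 0.1 m and height (world z) of lid above 0.04 m and contact force between the fingers and lid below 0.02 N).
It also fails if it takes over 61 s, if anything falls off the work surface, if the arm or the gripper's body presses on something with over 40 N, if the wrist force passes 120 N, or if a joint passes its speed limit or range.

ROBOT

A 7-joint arm with a two-finger parallel gripper is mounted at the origin on a cart in front of the work surface, level with it; the furniture and walls round the work are solid. World frame = base frame: x ahead of the robot, y to its left, z up, the work surface at z = 0. Lengths are in m, angles in rad, forces in N, time in s.
With the tool pointing down it reaches from about 0.35 to 0.9 m from the base axis. Payload 8.1 kg.
Tool frame: the origin (TCP) lies between the finger pads, 19 mm behind the fingertips; this is the grasp point; z points along the fingers, y is the direction in which the jaws open and shut (so a half turn about z gives the same grasp; the last joint's range is limited). The gripper opens to 92 mm and grips with 3 to 60 N. Pads are 19 mm wide; open, the fingers measure 130 mm over their backs; the gripper's body (75 mm by 190 mm) begins 47 mm behind the grasp point.
Start: joints at [-1.294, 0.434, 0.025, 1.573, -0.012, 1.134, -0.075], TCP at [0.232, 0.58, 0.246] pointing down, gripper open.
Joint ranges: [-2.62, 2.62], [-0.44, 2.09], [-1.27, 1.32], [0.08, 2.57], [-1.32, 4.46], [0.12, 2], [-2.74, 2.74]. Speed limits (rad/s): [2.22, 2.22, 3.01, 3.01, 3.14, 3.14, 3.14].

INTERFACE

Orientations are given as a rotation vector (axis times angle).
In Python, from cell import observe, eyes, arm gives the robot as it stands.
- The arm moves only by the tool step_arm, never from a script. Its argument "series" is a list that holds one entry, the list of rows, each a list of 5 numbers: the finger opening in m, from 0 to 0.0918, then the shift along the world's x, y, z in m, then the turn about the world's z in degrees. In form: [[[hand, dx, dy, dz, spin], ...]]. A call has 1 to 20 rows; each row is the pose to reach, as a shift and turn from the pose measured when the call began; what a row does not reach only later rows make up. A row lasts 1/12 s, in which the tool goes at most 41.7 mm and 7.16 degrees, less where a joint would pass 70% of its speed; a pose out of reach is approached as far as the arm can. A call with a gripper value outside its range is refused whole. The fingers move at their own pace and stop on an object; "squeeze" is the grip in N (left out, the last holds). Time passes only in rows, so rows that repeat a pose let the fingers close. It gives the time, the measured TCP pose, the force and the opening at its end, in the units of the state.
- observe(): the state, without advancing time (a new reading comes with each control period).
- eyes.get_image(name): name is "scene" or "top" or "wrist"; returns (picture, depth): 480x640x3 uint8, red, green, blue; 480x640 float32, m along the optical axis (not along the pixel's ray), 0 where there is no reading.
- eyes.camera_params(name): a dict with "intrinsics" (3x3 intrinsics, pixels), "position" and "attitude" of the camera in the world. Camera axes: x right, y down, z forward; pixel columns grow to the right and rows downward; lengths in m; the calibration is good to about 2 mm. A picture is of the moment at which its call begins: read the wrist's pose just before it. camera_params takes no time and is no camera call; for the wrist camera it gives the pose at the moment of the call.
- arm.sign_off(): hands the job in, once; it reports no verdict.
The state is a dict: "clock": time; "joints": joint angles; "dq": joint speeds; "joint_efforts": joint torques, N m; "position": TCP position; "ee_rot": TCP orientation; "force": force on the tool from outside, world axes, zero at the start; "ft_torque": the same for the moment, N m; "width": opening from 0.0 (shut) to 1.0 (fully open).
Only numpy, scipy, OpenCV 4.12 (cv2) and the standard library are available. Lean on these libraries where they do the work, as an engineer would, in place of code of your own. Each camera call takes 0.05 s, during which the arm holds its last target.

## Working session

There is one attempt and no reset: what is moved stays moved. The work goes in short steps, Python scripts to look and compute and a tool call to move; the robot and the scene stay as the last step left them, time stands still between calls to the robot, and variables do not carry over. Pictures are saved under pics/ and viewed, and the job is handed in when it is done.

Besides the shell and the picture viewer there is one more tool, called after "Call:" as name(argument=value, ...) on one line, values as JSON. step_arm: Moves the arm, as the interface text tells. Its arguments: {"type":"object","properties":{"series":{"type":"array"},"squeeze":{"type":"number"}},"required":["series"]}

```bash
mkdir -p pics; ls
cat > h.py <<'E'
from cell import observe, eyes, arm
import numpy as np, cv2
from scipy.spatial.transform import Rotation as R
def grab(n,tag):
    P=eyes.camera_params(n); im,d=eyes.get_image(n)
    cv2.imwrite(f'pics/{tag}.png',im[:,:,::-1]); np.savez(f'pics/{tag}.npz',im=im,d=d,K=P['intrinsics'],p=P['position'],a=np.array(P['attitude']))
    return im,d,P
def load(tag):
    z=np.load(f'pics/{tag}.npz'); return z
def rot(a):
    a=np.array(a)
    return a if a.shape==(3,3) else (R.from_rotvec(a).as_matrix() if a.size==3 else R.from_quat(a).as_matrix())
def cloud(z):
    d=z['d'];K=z['K'];v,u=np.mgrid[:480,:640]
    c=np.stack([(u-K[0,2])/K[0,0]*d,(v-K[1,2])/K[1,1]*d,d],-1)
    return c@rot(z['a']).T+z['p']
def proj(z,X):
    c=(np.atleast_2d(X)-z['p'])@rot(z['a']); q=c@z['K'].T
    return q[:,:2]/q[:,2:]
E
python3 - <<'E'
from h import *
s=observe();print(s)
for n in('scene','top','wrist'):
    im,d,P=grab(n,n+'0');print(n,P)
E
```

```text
pics
{'clock': 0.0, 'joints': array([-1.29362186,  0.43520767,  0.02497239,  1.57410672, -0.01160916,
        1.13397875, -0.07510326]), 'dq': array([ 7.30105919e-04, -9.28999421e-05, -2.08452603e-04,  9.55468669e-04,
       -1.07066357e-03, -1.09881162e-03,  7.12209880e-04]), 'joint_efforts': array([ 1.14906680e-05, -6.67846799e+01,  9.84985940e-01, -3.14461613e+01,
       -6.05136459e-02,  4.29449393e-02,  1.71904444e-04]), 'position': array([0.23156372, 0.58000145, 0.24475072]), 'ee_rot': array([-5.93057051e-01, -3.08494122e+00,  2.42973053e-03]), 'force': array([-0.7200909 ,  0.70395071, -1.42350635]), 'ft_torque': array([-0.01797974, -0.00163367,  0.00907537]), 'width': 1.0009354010762916}
scene {'intrinsics': array([[577.69838868,   0.        , 327.30999099],
       [  0.        , 577.69838868, 233.33987696],
       [  0.        ,   0.        ,   1.        ]]), 'position': array([-0.54315333, -0.67073336,  0.92623774]), 'attitude': array([-1.94206589,  1.08319314, -0.58133389])}
top {'intrinsics': array([[445.13751113,   0.        , 327.84429015],
       [  0.        , 445.13751113, 229.50071596],
       [  0.        ,   0.        ,   1.        ]]), 'position': array([ 0.31095634, -0.05834556,  1.11138727]), 'attitude': array([-2.15374305,  2.12740715, -0.17797648])}
wrist {'intrinsics': array([[370.11859964,   0.        , 319.15541445],
       [  0.        , 370.11859964, 245.72235089],
       [  0.        ,   0.        ,   1.        ]]), 'position': array([0.1675612 , 0.60533814, 0.38404215]), 'attitude': array([2.41612867, 1.63680647, 0.2118473 ])}
```

View pics/scene0.png

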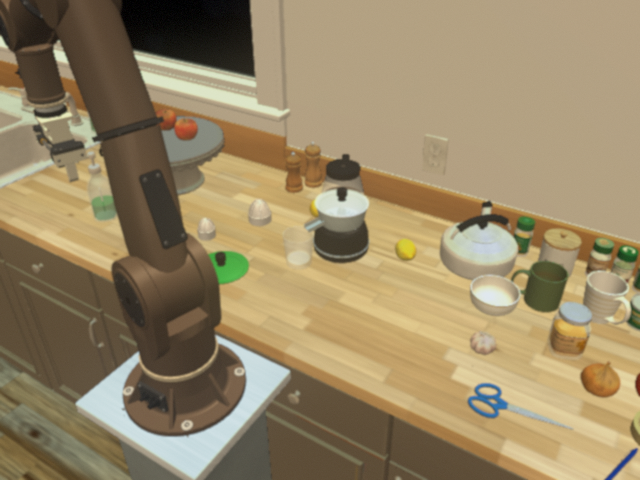

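View pics/top0.png

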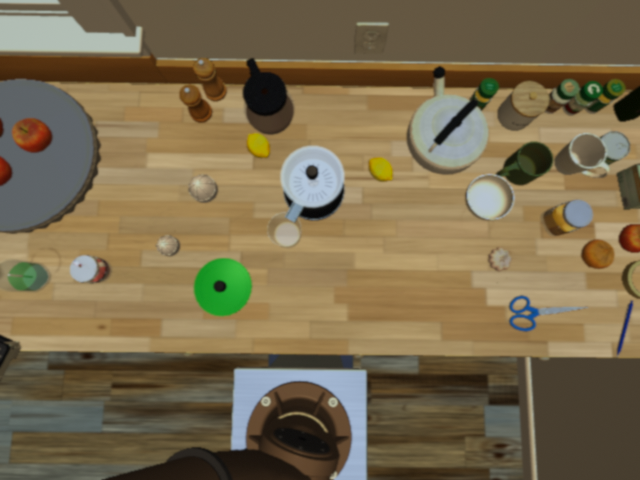

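View pics/wrist0.png

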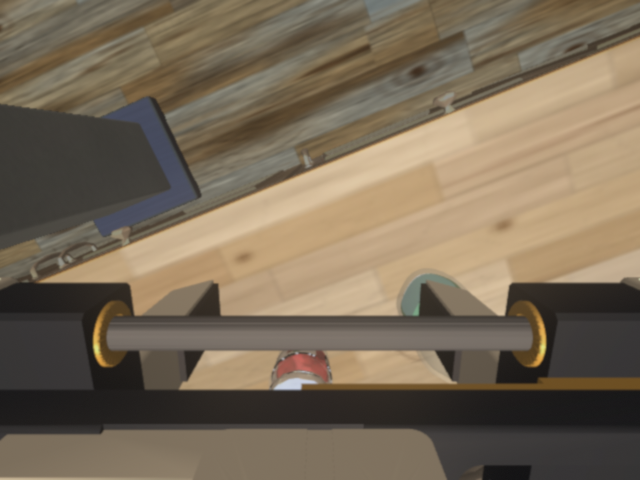

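Run:
```python
from h import *
z=load('top0');C=cloud(z)
for n,(u,v) in dict(knob=(312,172),coneA=(203,188),coneB=(168,245),lemon=(381,169),bowl=(490,198),tumb=(286,233),green=(220,287),gknob=(220,286),jar=(90,268),garlic=(500,260),blk=(265,95)).items(): print(n,C[v,u].round(3))
# segment by height
for n,(u,v),r in (('A',(203,188),28),('B',(168,245),24),('tumb',(286,233),22),('bowl',(490,198),35),('lemon',(381,169),20),('garlic',(500,260),20)):
    s=C[v-r:v+r,u-r:u+r].reshape(-1,3); m=s[s[:,2]>0.012]; 
    print(n,m.min(0).round(3),m.max(0).round(3),(m.min(0)+m.max(0))[:2]/2,len(m))
s=C[120:230,260:360].reshape(-1,3)
for lo,hi in((.08,.1),(.13,.146),(.146,.165),(.165,.2)):
    m=s[(s[:,2]>lo)&(s[:,2]<hi)]; print(lo,len(m),m.min(0).round(3),m.max(0).round(3),m.mean(0).round(3))
im=z['im'][:,:,::-1]
a=cv2.resize(im[150:270,130:250],None,fx=4,fy=4,interpolation=3);b=cv2.resize(im[130:250,260:360],None,fx=4,fy=4,interpolation=3)
cv2.imwrite('pics/crop0.png',np.hstack([a,b])[:, :880][:, :800])
```

```text
knob [ 0.585 -0.027  0.187]
coneA [0.58  0.241 0.057]
coneB [0.44  0.319 0.051]
lemon [ 0.634 -0.192  0.055]
bowl [ 0.576 -0.476  0.006]
tumb [0.478 0.041 0.011]
green [0.342 0.19  0.05 ]
gknob [0.344 0.19  0.05 ]
jar [0.38  0.482 0.084]
garlic [ 0.413 -0.476  0.053]
blk [0.784 0.087 0.137]
A [ 0.311 -0.058  0.012] [0.623 0.288 1.111] [0.46700782 0.11499667] 614
B [ 0.311 -0.058  0.012] [0.468 0.357 1.111] [0.38955291 0.14911457] 373
tumb [ 0.311 -0.058  0.012] [0.524 0.079 1.111] [0.41744164 0.01019585] 770
bowl [ 0.311 -0.558  0.012] [ 0.666 -0.058  1.111] [ 0.48840811 -0.30836796] 1811
lemon [ 0.311 -0.223  0.019] [ 0.672 -0.058  1.111] [ 0.49143305 -0.14064917] 499
garlic [ 0.311 -0.51   0.016] [ 0.449 -0.058  1.111] [ 0.37979149 -0.28438672] 421
0.08 299 [ 0.475 -0.089  0.08 ] [0.746 0.105 0.1  ] [0.559 0.014 0.088]
0.13 6 [ 0.517 -0.045  0.144] [0.656 0.044 0.146] [ 0.561 -0.005  0.146]
0.146 2950 [ 0.515 -0.096  0.146] [0.657 0.046 0.162] [ 0.585 -0.026  0.154]
0.165 151 [ 0.574 -0.038  0.169] [ 0.6   -0.012  0.196] [ 0.585 -0.026  0.188]
```

View pics/crop0.png

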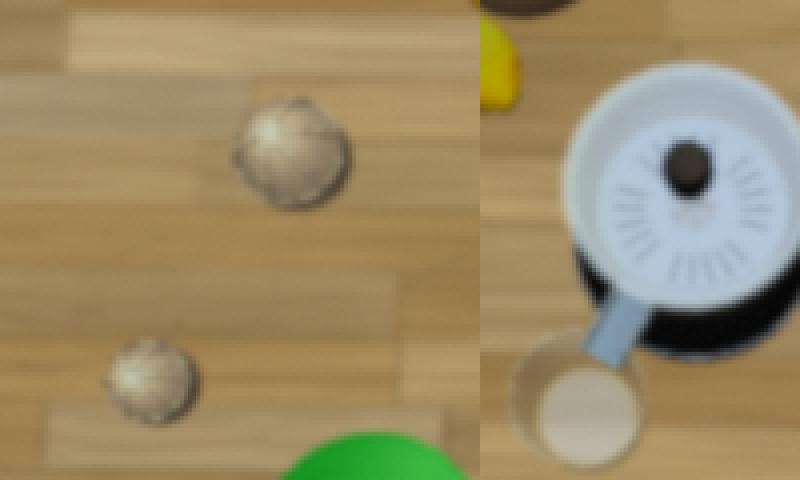

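Run:
```python
from h import *
z=load('top0');C=cloud(z);ok=z['d']>0
for n,(u,v),r in (('A',(203,188),28),('B',(168,245),20),('lemon',(381,169),20),('tumb',(286,233),24)):
    S=(slice(v-r,v+r),slice(u-r,u+r)); s=C[S][ok[S]]; 
    for lo,hi in((.006,.1),(.03,.1)):
        m=s[(s[:,2]>lo)&(s[:,2]<hi)]; print(n,m.min(0).round(3),m.max(0).round(3),((m.min(0)+m.max(0))[:2]/2).round(3),np.percentile(m[:,2],98).round(3),len(m))
z=load('scene0');C=cloud(z);ok=z['d']>0
for n,(u,v),r in (('A',(260,211),18),('B',(206,228),15)):
    S=(slice(v-r,v+r),slice(u-r,u+r)); s=C[S][ok[S]];m=s[(s[:,2]>.006)&(s[:,2]<.1)];print(n,m.min(0).round(3),m.max(0).round(3))
w=load('wrist0');s=observe()
Rt=R.from_rotvec(s['ee_rot']).as_matrix()
for zz in(-.05,0,.02,.1,.15):print(zz,proj(w,s['position']+Rt@[0,0,zz]))
print('cam z',rot(w['a'])[:,2], 'toolY',Rt[:,1])
```

```text
A [0.556 0.22  0.006] [0.623 0.288 0.073] [0.589 0.254] 0.068 617
A [0.558 0.222 0.03 ] [0.622 0.285 0.073] [0.59  0.253] 0.068 479
B [0.419 0.307 0.006] [0.468 0.357 0.058] [0.443 0.332] 0.056 376
B [0.42  0.309 0.03 ] [0.464 0.357 0.058] [0.442 0.333] 0.057 265
lemon [ 0.611 -0.223  0.019] [ 0.672 -0.163  0.057] [ 0.642 -0.193] 0.055 493
lemon [ 0.612 -0.223  0.03 ] [ 0.672 -0.163  0.057] [ 0.642 -0.193] 0.055 459
tumb [ 0.437 -0.019  0.006] [0.526 0.079 0.1  ] [0.481 0.03 ] 0.098 1052
tumb [ 0.437 -0.019  0.03 ] [0.526 0.079 0.1  ] [0.481 0.03 ] 0.099 485
A [0.549 0.219 0.006] [0.617 0.289 0.07 ]
B [0.412 0.306 0.006] [0.462 0.357 0.059]
-0.05 [[321.10536981 401.41427433]]
0 [[320.52297765 320.73354745]]
0.02 [[320.38195185 301.19677377]]
0.1 [[320.0370177  253.41189684]]
0.15 [[319.91260978 236.17725252]]
cam z [ 0.23783288 -0.09655273 -0.96649526] toolY [ 0.37081042  0.92870786 -0.00115988]
```

Call:
step_arm(series=[[[0.0918,0.02,-0.034,0.01,-3.4],[0.0918,0.04,-0.068,0.01,-6.8],[0.0918,0.06,-0.1,0.01,-10],[0.0918,0.08,-0.135,0.01,-13.5],[0.0918,0.1,-0.17,0.01,-17],[0.0918,0.12,-0.205,0.01,-20.5],[0.0918,0.14,-0.24,0.01,-24],[0.0918,0.16,-0.274,0.01,-27],[0.0918,0.18,-0.308,0.01,-30],[0.0918,0.2,-0.342,0.01,-34],[0.0918,0.22,-0.376,0.01,-37],[0.0918,0.24,-0.41,0.01,-41],[0.0918,0.26,-0.445,0.01,-44],[0.0918,0.28,-0.48,0.01,-48],[0.0918,0.3,-0.514,0.01,-51],[0.0918,0.32,-0.548,0.01,-54],[0.0918,0.34,-0.58,0.01,-57],[0.0918,0.354,-0.606,0.01,-60],[0.0918,0.354,-0.606,0.01,-60],[0.0918,0.354,-0.606,0.01,-60]]], squeeze=20)

```text
clock: 1.82
position: [0.5858, -0.028, 0.2545]
ee_rot: [-2.06, -2.371, 0.003]
force: [-0.3, 1.0, -0.2]
width: 1.0
```

Run:
```python
from h import *
s=observe();print({k:np.round(s[k],3) for k in('clock','joints','position','ee_rot','force')})
im,d,P=grab('wrist','w1');z=load('w1');C=cloud(z);ok=d>0
m=ok&(C[...,2]>.175)&(C[...,2]<.2)&(np.hypot(C[...,0]-.586,C[...,1]+.026)<.03)
print(m.sum(),C[m].min(0),C[m].max(0),C[m].mean(0))
m=ok&(abs(C[...,2]-.155)<.012)&(np.hypot(C[...,0]-.586,C[...,1]+.026)<.085)
print(m.sum(),C[m].min(0),C[m].max(0),C[m].mean(0)); print(proj(z,[.586,-.026,.184]))
```

```text
{'clock': np.float64(1.817), 'joints': array([-0.409,  0.386,  0.51 ,  1.687, -0.204,  1.123,  0.298]), 'position': array([ 0.586, -0.028,  0.255]), 'ee_rot': array([-2.06 , -2.371,  0.003]), 'force': array([-0.287,  1.   , -0.229])}
1884 [ 0.57378676 -0.03900282  0.17505699] [ 0.60139445 -0.01160719  0.19387244] [ 0.58738485 -0.02323983  0.19026224]
28690 [ 0.51677647 -0.08069798  0.14934239] [0.65915396 0.04547503 0.1612104 ] [ 0.586095   -0.01375747  0.15573717]
[[320.68557528 263.17058803]]
```

View pics/w1.png

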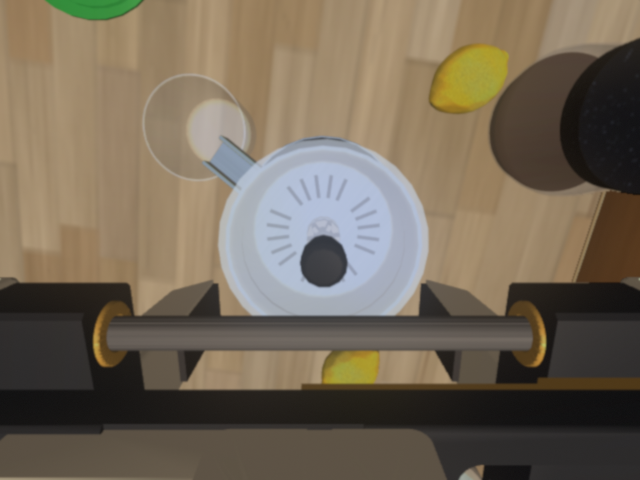

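Call:
step_arm(series=[[[0.0918,0.001,0.002,-0.03,0],[0.0918,0.001,0.002,-0.055,0],[0.0918,0.001,0.002,-0.07,0],[0.0918,0.001,0.002,-0.07,0],[0.02,0.001,0.002,-0.07,0],[0.02,0.001,0.002,-0.07,0],[0.02,0.001,0.002,-0.07,0],[0.02,0.001,0.002,-0.07,0],[0.02,0.001,0.002,-0.07,0],[0.02,0.001,0.002,-0.07,0]]], squeeze=25)

```text
clock: 2.7
position: [0.5866, -0.024, 0.185]
ee_rot: [-2.056, -2.374, 0.001]
force: [0.3, 0.4, 0.2]
width: 0.615
```

Call:
step_arm(series=[[[0.02,0,0,0,0],[0.02,0,0,0,0],[0.02,0,0,0,0],[0.02,0,0,0,0],[0.02,0,0,0,0]]])

```text
clock: 3.12
position: [0.5867, -0.0241, 0.185]
ee_rot: [-2.056, -2.374, 0.001]
force: [0.2, 0.4, 0.2]
width: 0.291
```

Call:
step_arm(series=[[[0.02,0,0,0,0],[0.02,0,0,0.01,0],[0.02,0,0,0.025,0],[0.02,0,0,0.045,0],[0.02,0,0,0.045,0]]])

```text
clock: 3.53
position: [0.5884, -0.0245, 0.2339]
ee_rot: [2.055, 2.372, 0.004]
force: [1.5, -0.8, 0.1]
width: 0.291
```

Run:
```python
from h import *
s=observe();print(s['position'],s['width'],s['force'])
im,d,P=grab('wrist','w2')
```

```text
[ 0.58838937 -0.02447094  0.23389587] 0.29082207796055987 [ 1.51186282 -0.79164279  0.09135119]
```

View pics/w2.png

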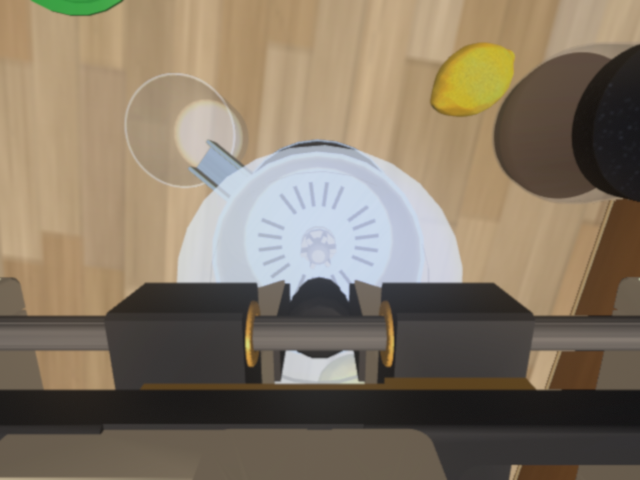

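The lid is off the rim, with the knob held at about (320,310). Now I carry it to the right.

Call:
step_arm(series=[[[0.02,-0.004,-0.008,0,0],[0.02,-0.013,-0.024,0,0],[0.02,-0.026,-0.048,0,0],[0.02,-0.039,-0.074,0,0],[0.02,-0.052,-0.1,0,0],[0.02,-0.065,-0.126,0,0],[0.02,-0.078,-0.152,0,0],[0.02,-0.091,-0.178,0,0],[0.02,-0.103,-0.2,0,0],[0.02,-0.11,-0.213,0,0],[0.02,-0.113,-0.218,-0.01,0],[0.02,-0.113,-0.218,-0.03,0],[0.02,-0.113,-0.218,-0.055,0],[0.02,-0.113,-0.218,-0.08,0],[0.02,-0.113,-0.218,-0.105,0],[0.02,-0.113,-0.218,-0.13,0],[0.02,-0.113,-0.218,-0.15,0],[0.02,-0.113,-0.218,-0.165,0],[0.02,-0.113,-0.218,-0.172,0],[0.02,-0.113,-0.218,-0.172,0]]])

```text
clock: 5.25
position: [0.4734, -0.2412, 0.058]
ee_rot: [-2.055, -2.373, -0.001]
force: [-0.3, -0.3, -1.3]
width: 0.295
```

Run:
```python
from h import *
s=observe();print(s['position'],s['width'],s['force'])
im,d,P=grab('scene','s1');C=cloud(load('s1'));
cv2.imwrite('pics/s1c.png',cv2.resize(im[160:340,240:520,::-1],None,fx=2.8,fy=2.8))
```

```text
[ 0.47336125 -0.24121968  0.05797558] 0.29461229363263736 [-0.2836688  -0.32475877 -1.31165098]
```

View pics/s1c.png

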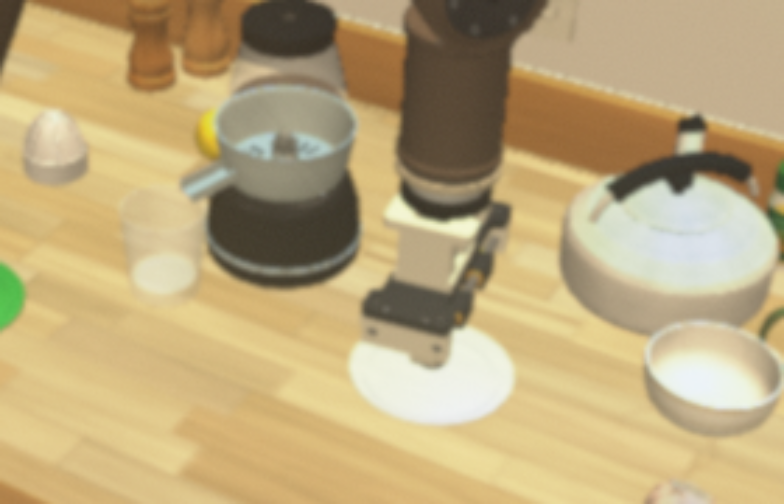

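Call:
step_arm(series=[[[0.02,0,0,-0.004,0],[0.02,0,0,-0.008,0],[0.02,0,0,-0.011,0],[0.02,0,0,-0.014,0],[0.02,0,0,-0.014,0]]])

```text
clock: 5.72
position: [0.474, -0.2416, 0.045]
ee_rot: [-2.056, -2.374, -0.001]
force: [-0.4, -0.6, -1.9]
width: 0.295
```

Call:
step_arm(series=[[[0.02,0,0,-0.001,0],[0.02,0,0,-0.002,0],[0.02,0,0,-0.003,0],[0.02,0,0,-0.003,0]]])

```text
clock: 6.05
position: [0.4742, -0.2417, 0.0429]
ee_rot: [-2.057, -2.375, -0.003]
force: [-2.2, 2.3, 12.0]
width: 0.294
```

Call:
step_arm(series=[[[0.02,0,0,0.0,0],[0.06,0,0,0.0,0],[0.06,0,0,0.0,0],[0.06,0,0,0.0,0],[0.06,0,0,0.0,0],[0.06,0,0,0.0,0],[0.06,0,0,0,0]]])

```text
clock: 6.63
position: [0.4742, -0.2417, 0.0428]
ee_rot: [-2.057, -2.375, -0.003]
force: [-0.0, -0.5, 0.2]
width: 0.641
```

Call:
step_arm(series=[[[0.06,0,0,0.02,0],[0.06,0,0,0.05,0],[0.06,0,0,0.09,0],[0.06,0,0,0.13,0],[0.0918,0,0,0.17,0],[0.0918,0.01,0.02,0.2,0],[0.0918,0.025,0.048,0.21,0],[0.0918,0.04,0.08,0.21,0],[0.0918,0.057,0.11,0.21,0],[0.0918,0.074,0.143,0.21,0],[0.0918,0.09,0.175,0.21,0],[0.0918,0.104,0.2,0.21,0],[0.0918,0.112,0.216,0.21,0],[0.0918,0.112,0.216,0.21,0],[0.0918,0.112,0.216,0.21,0]]])

```text
clock: 7.88
position: [0.5863, -0.0247, 0.2524]
ee_rot: [-2.054, -2.377, -0.002]
force: [-0.5, -0.3, 0.1]
width: 0.998
```

Run:
```python
from h import *
s=observe();print(s['position'],s['ee_rot'],s['width'],s['force'])
im,d,P=grab('wrist','w3');z=load('w3');C=cloud(z);print(proj(z,[.587,-.0255,.125]))
u,v=proj(z,[.587,-.0255,.125])[0].astype(int)
cv2.imwrite('pics/w3c.png',cv2.resize(im[v-40:v+40,u-40:u+40,::-1],None,fx=7.4,fy=7.4,interpolation=2))
grab('top','t3');T=load('t3');C=cloud(T);ok=T['d']>0
m=ok&(C[...,2]>.003)&(C[...,2]<.08)&(np.hypot(C[...,0]-.474,C[...,1]+.241)<.09)
print(C[m].min(0),C[m].max(0)); k=m&(C[...,2]>.04); print(C[k].mean(0),C[k].max(0), np.percentile(C[m&(C[...,2]<.03)][:,2],[5,50,95]))
```

```text
[ 0.58626571 -0.02468079  0.25240616] [-2.05382707e+00 -2.37660036e+00 -1.69685689e-03] 0.9976822069005784 [-0.50103778 -0.33552496  0.07688371]
[[320.28990711 244.02092874]]
[ 0.39470187 -0.32838757  0.00302603] [ 0.56318728 -0.16247676  0.0544659 ]
[ 0.4736816  -0.24213942  0.04764311] [ 0.48700873 -0.22914327  0.0544659 ] [0.00675574 0.01228219 0.0171673 ]
```

View pics/w3.png

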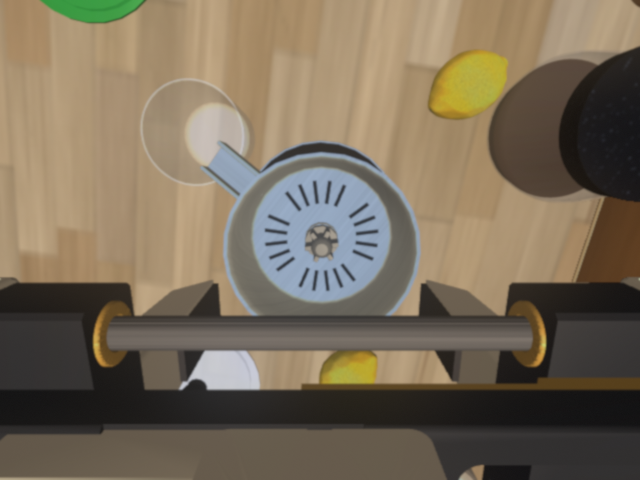

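View pics/w3c.png

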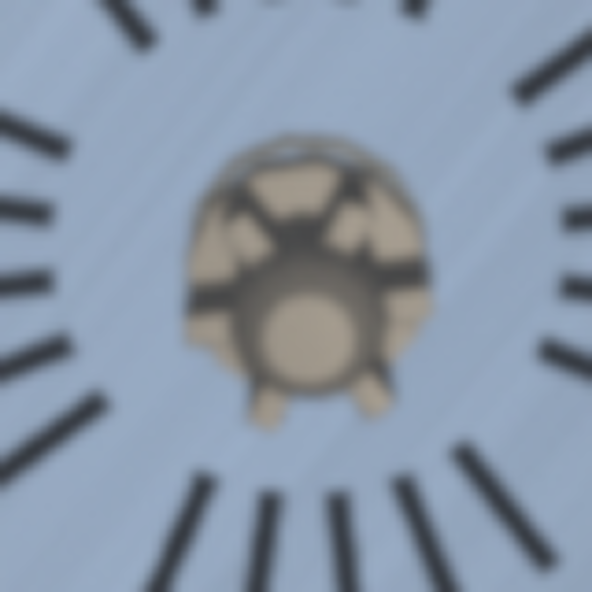

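View pics/t3.png

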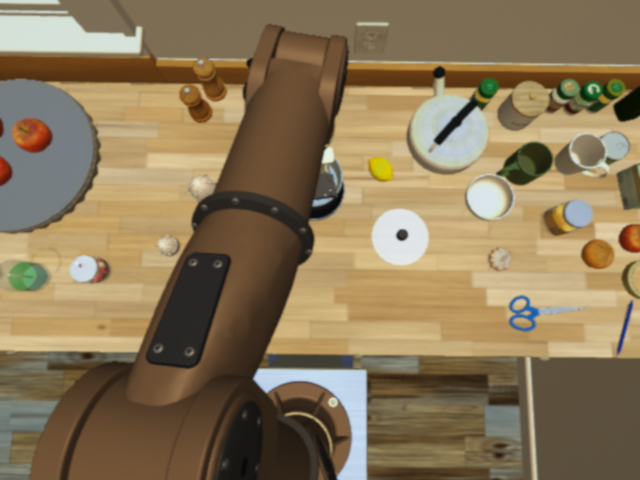

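```bash
cat >> h.py <<'E'
def ray(z,uv,h):
    uv=np.atleast_2d(uv); c=np.c_[uv,np.ones(len(uv))]@np.linalg.inv(z['K']).T@rot(z['a']).T
    return z['p']+c*((h-z['p'][2])/c[:,2:])
E
python3 - <<'E'
from h import *
z=load('w3');u0,v0=320-40,244-40
f=lambda l:np.array(l)/7.4+[u0-.0,v0]-0.43
pts=f([(190,298),(425,272),(235,190),(358,183),(262,420),(380,405)])
for h in(.129,.122):
    p=ray(z,pts,h); print(h,p.round(4)); c=p.mean(0);print(c, np.hypot(*(p-c)[:,:2].T).round(4), (np.degrees(np.arctan2(*(p-c)[:,1::-1].T))%60).round(1))
print('nose',ray(z,f([(308,338)]),.137))
def draw(c,th,name):
    im=cv2.resize(z['im'][v0:v0+80,u0:u0+80,::-1],None,fx=7.4,fy=7.4,interpolation=2)
    for k in range(6):
        a=np.radians(th+60*k);d=np.array([np.cos(a),np.sin(a),0]);n=np.array([-d[1],d[0],0])
        q=[np.r_[c,.129]+d*r+n*s for r,s in((8,-1.7),(12.5,-1.7),(12.5,1.7),(8,1.7)) for r,s in((r/1e3,s/1e3),)]
        q=((proj(z,q)-[u0,v0]+.43)*7.4).astype(int); cv2.polylines(im,[q],True,(0,0,255) if k else (0,255,0),1)
    for h,r,col in((.137,.006,(255,0,0)),(.115,.0125,(0,255,255))):
        a=np.linspace(0,6.28,40);q=np.c_[c[0]+r*np.cos(a),c[1]+r*np.sin(a),0*a+h];cv2.polylines(im,[((proj(z,q)-[u0,v0]+.43)*7.4).astype(int)],True,col,1)
    cv2.imwrite(name,im)
p=ray(z,pts,.129);c=p[:,:2].mean(0)
import sys
th=np.degrees(np.angle(np.mean(np.exp(6j*np.arctan2(*(p[:,:2]-c)[:,::-1].T)))))/6
print(c,th);draw(c,th,'pics/k1.png')
E
```

```text
0.129 [[ 0.5759 -0.0259  0.129 ]
 [ 0.5985 -0.0199  0.129 ]
 [ 0.5788 -0.0145  0.129 ]
 [ 0.5906 -0.012   0.129 ]
 [ 0.5848 -0.0374  0.129 ]
 [ 0.5962 -0.0341  0.129 ]]
[ 0.58746836 -0.02398531  0.129     ] [0.0117 0.0118 0.0129 0.0124 0.0137 0.0134] [ 9.6 20.1 12.3 15.2 18.6 10.7]
0.122 [[ 0.5759 -0.0278  0.122 ]
 [ 0.5991 -0.0216  0.122 ]
 [ 0.5789 -0.016   0.122 ]
 [ 0.591  -0.0135  0.122 ]
 [ 0.585  -0.0395  0.122 ]
 [ 0.5968 -0.0362  0.122 ]]
[ 0.58777066 -0.02576719  0.122     ] [0.012  0.0121 0.0132 0.0127 0.0141 0.0138] [ 9.6 20.1 12.3 15.2 18.6 10.7]
nose [[ 0.58770747 -0.02614091  0.137     ]]
[ 0.58746836 -0.02398531] 14.392122545564527
```

View pics/k1.png

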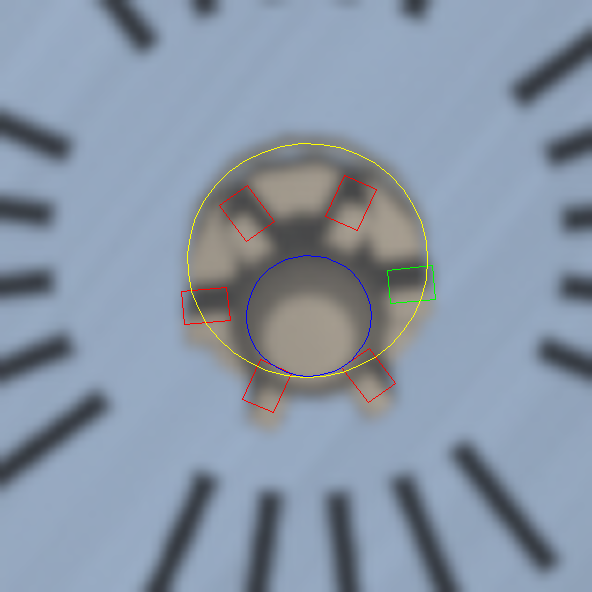

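Run:
```python
from h import *
z=load('w3');u0,v0=320-40,244-40
im0=cv2.resize(z['im'][v0:v0+80,u0:u0+80,::-1],None,fx=7.4,fy=7.4,interpolation=2)
out=[]
for c,th in (((.5875,-.0265),12),((.5875,-.0265),15),((.5875,-.0265),18)):
    im=im0.copy()
    for k in range(6):
        a=np.radians(th+60*k);d=np.array([np.cos(a),np.sin(a),0]);n=np.array([-d[1],d[0],0])
        q=[np.r_[c,.129]+d*r/1e3+n*s/1e3 for r,s in((8,-1.7),(12.5,-1.7),(12.5,1.7),(8,1.7))]
        q=((proj(z,q)-[u0,v0]+.5)*7.4).astype(int); cv2.polylines(im,[q],True,(0,0,255) if k else (0,255,0),1)
    a=np.linspace(0,6.28,40);q=np.c_[c[0]+.0125*np.cos(a),c[1]+.0125*np.sin(a),0*a+.115];cv2.polylines(im,[((proj(z,q)-[u0,v0]+.5)*7.4).astype(int)],True,(0,255,255),1)
    out.append(im[100:460,150:470])
cv2.imwrite('pics/k2.png',cv2.resize(np.hstack(out),None,fx=.83,fy=.83))
```

```text
(no output)
```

View pics/k2.png

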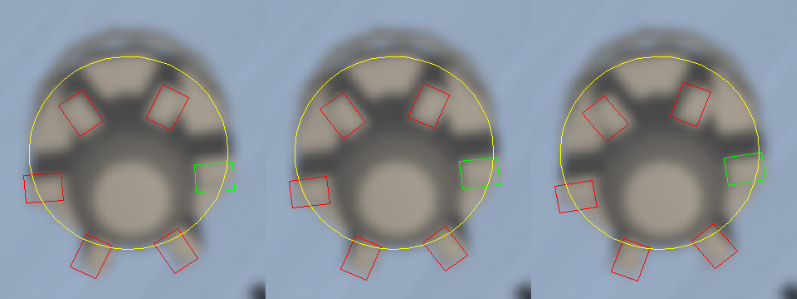

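Call:
step_arm(series=[[[0.0918,-0.01,0.025,0,0],[0.0918,-0.025,0.06,0,0],[0.0918,-0.04,0.098,0,0],[0.0918,-0.055,0.136,0,0],[0.0918,-0.07,0.174,0,0],[0.0918,-0.085,0.212,0,0],[0.0918,-0.1,0.25,0,0],[0.0918,-0.115,0.286,-0.02,0],[0.0918,-0.13,0.322,-0.05,0],[0.0918,-0.144,0.352,-0.08,0],[0.0918,-0.144,0.357,-0.1,0],[0.0918,-0.144,0.357,-0.1,0],[0.0918,-0.144,0.357,-0.1,0]]])

```text
clock: 9.07
position: [0.4412, 0.3285, 0.1518]
ee_rot: [2.059, 2.373, -0.004]
force: [-0.1, -1.2, -0.1]
width: 0.998
```

Run:
```python
from h import *
s=observe();print(s['position'],s['ee_rot'],s['joints'].round(2))
im,d,P=grab('wrist','w4');z=load('w4');C=cloud(z);ok=d>0
u,v=proj(z,[.442,.332,.03])[0].astype(int);print(u,v)
near=ok&(np.hypot(C[...,0]-.442,C[...,1]-.332)<.045)
for lo,hi in((.006,.08),(.006,.024),(.03,.08),(.05,.08)):
    m=near&(C[...,2]>lo)&(C[...,2]<hi); p=C[m];print(lo,p.min(0).round(4),p.max(0).round(4),((p.min(0)+p.max(0))/2).round(4),len(p))
cv2.imwrite('pics/w4c.png',cv2.resize(im[v-90:v+90,u-90:u+90,::-1],None,fx=3.3,fy=3.3,interpolation=2))
```

```text
[0.44121257 0.32851488 0.15180218] [ 2.05869754  2.37253082 -0.0036204 ] [-1.    0.42  0.36  1.89 -0.19  0.86 -0.4 ]
321 239
0.006 [0.4191 0.3085 0.0061] [0.4685 0.3588 0.0587] [0.4438 0.3337 0.0324] 3702
0.006 [0.4197 0.3391 0.0061] [0.4646 0.3578 0.0238] [0.4421 0.3484 0.0149] 170
0.03 [0.4205 0.3095 0.03  ] [0.4673 0.3583 0.0587] [0.4439 0.3339 0.0444] 3066
0.05 [0.4304 0.3175 0.05  ] [0.4578 0.348  0.0587] [0.4441 0.3327 0.0543] 1074
```

View pics/w4.png

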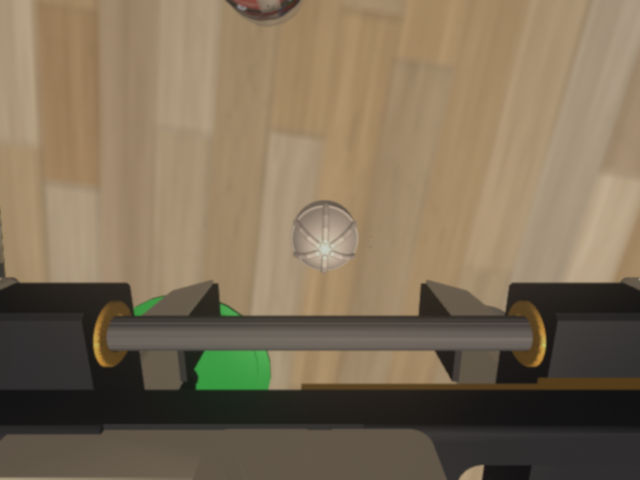

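View pics/w4c.png

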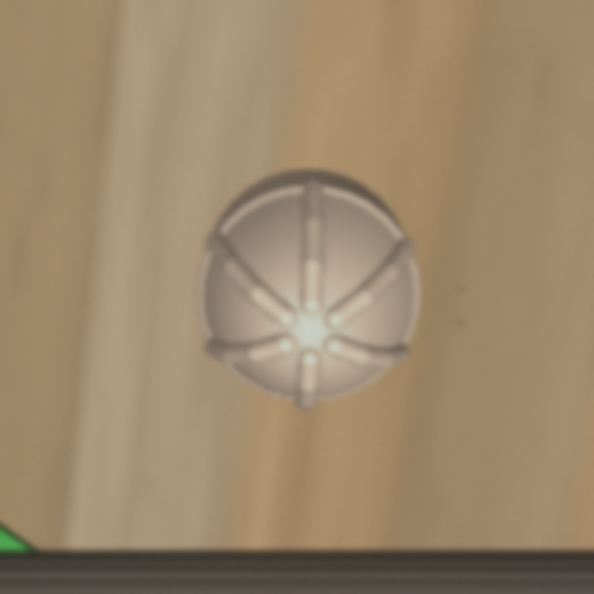

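Run:
```python
from h import *
z=load('w4');u0,v0=321-90,239-90
pts=np.array([(312,180),(406,244),(405,350),(305,402),(212,349),(216,242)])/3.3+[u0,v0]-.35
for h in (.026,.029):
    p=ray(z,pts,h);c=p.mean(0);d=(p-c)[:,:2]
    print(c,np.hypot(*d.T).round(4),(np.degrees(np.arctan2(d[:,1],d[:,0]))%60).round(1))
s=observe();Rt=R.from_rotvec(s['ee_rot']).as_matrix();print(np.degrees(np.arctan2(Rt[1,1],Rt[0,1])),s['position'])
best=[]
e=[];
for th in range(22,42,2):
    a=np.radians(th+60*np.arange(6)); best.append(th)
im=cv2.resize(z['im'][v0:v0+180,u0:u0+180,::-1],None,fx=3.3,fy=3.3,interpolation=2)
h=.026;c=ray(z,pts,h).mean(0)
d=(ray(z,pts,h)-c);th=np.angle(np.mean(np.exp(6j*np.arctan2(d[:,1],d[:,0]))))/6;print('rib',np.degrees(th)%60)
```

```text
[0.44408928 0.33243666 0.026     ] [0.026  0.0244 0.0251 0.025  0.0252 0.024 ] [37.  37.  37.9 36.  37.5 37.5]
[0.44394763 0.33316264 0.029     ] [0.0257 0.0241 0.0248 0.0247 0.0249 0.0237] [37.  37.  37.9 36.  37.5 37.5]
7.996163413875999 [0.4426209  0.32809531 0.15317529]
rib 37.16367836733506
```

Call:
step_arm(series=[[[0.0918,0.0015,0.005,-0.03,0],[0.0918,0.0015,0.005,-0.06,0],[0.0918,0.0015,0.005,-0.09,0],[0.0918,0.0015,0.005,-0.11,0],[0.0918,0.0015,0.005,-0.122,0],[0.0918,0.0015,0.005,-0.13,0],[0.0918,0.0015,0.005,-0.13,0],[0.0918,0.0015,0.005,-0.13,0]]])

```text
clock: 9.78
position: [0.4453, 0.3329, 0.0244]
ee_rot: [2.062, 2.369, 0.003]
force: [-0.2, 0.4, 0.4]
width: 0.999
```

Call:
step_arm(series=[[[0.0918,-0.001,0,-0.002,0],[0.04,-0.001,0,-0.002,0],[0.04,-0.001,0,-0.002,0],[0.04,-0.001,0,-0.002,0],[0.04,-0.001,0,-0.002,0],[0.04,-0.001,0,-0.002,0],[0.04,-0.001,0,-0.002,0],[0.04,-0.001,0,-0.002,0],[0.04,-0.001,0,-0.002,0],[0.04,-0.001,0,-0.002,0],[0.04,-0.001,0,-0.002,0]]], squeeze=35)

```text
clock: 10.7
position: [0.4442, 0.3329, 0.0224]
ee_rot: [2.062, 2.369, 0.003]
force: [0.1, -0.3, 0.6]
width: 0.539
```

Call:
step_arm(series=[[[0.04,0,0,0.01,0],[0.04,0,0,0.04,0],[0.04,0,0,0.08,0],[0.04,0,0,0.12,0],[0.04,0,0,0.16,0],[0.04,0.01,-0.02,0.19,-2],[0.04,0.023,-0.055,0.2,-5],[0.04,0.038,-0.093,0.2,-8],[0.04,0.053,-0.131,0.2,-11],[0.04,0.068,-0.169,0.2,-14],[0.04,0.083,-0.207,0.2,-17],[0.04,0.098,-0.245,0.2,-20],[0.04,0.113,-0.283,0.2,-22],[0.04,0.126,-0.317,0.2,-24],[0.04,0.137,-0.343,0.2,-24],[0.04,0.143,-0.359,0.2,-24],[0.04,0.143,-0.359,0.2,-24],[0.04,0.143,-0.359,0.2,-24]]])

```text
clock: 12.2
position: [0.587, -0.0273, 0.2227]
ee_rot: [2.511, 1.885, 0.002]
force: [-0.6, 0.4, -1.4]
width: 0.538
```

Run:
```python
from h import *
s=observe();print(s['position'],s['ee_rot'],s['joints'].round(2),s['width'],s['force'])
Rt=R.from_rotvec(s['ee_rot']).as_matrix();print(np.degrees(np.arctan2(Rt[1,1],Rt[0,1])))
im,d,P=grab('wrist','w5')
cv2.imwrite('pics/w5c.png',cv2.resize(im[150:390,200:440,::-1],None,fx=2.5,fy=2.5,interpolation=2))
```

```text
[ 0.58703546 -0.02729847  0.22271485] [2.51126069e+00 1.88473362e+00 1.85071148e-03] [-0.46  0.43  0.58  1.73 -0.26  1.06 -0.07] 0.5384371676159604 [-0.60404816  0.41091731 -1.38050977]
-16.22258992565291
```

View pics/w5c.png

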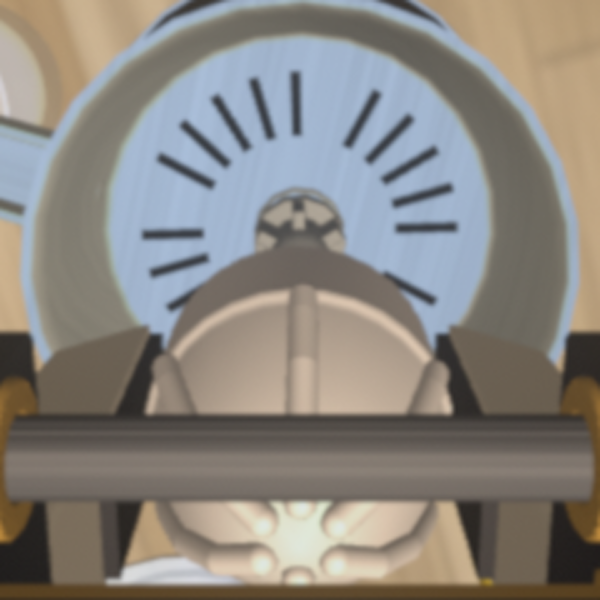

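Call:
step_arm(series=[[[0.04,0.0003,0.001,-0.02,0],[0.04,0.0003,0.001,-0.04,0],[0.04,0.0003,0.001,-0.055,0],[0.04,0.0003,0.001,-0.064,0],[0.04,0.0003,0.001,-0.068,0],[0.04,0.0003,0.001,-0.068,0]]])

```text
clock: 12.75
position: [0.5867, -0.0237, 0.1541]
ee_rot: [-2.509, -1.89, -0.001]
force: [-0.7, -0.4, -1.1]
width: 0.54
```

Call:
step_arm(series=[[[0.04,0,0,-0.002,0],[0.04,0,0,-0.004,0],[0.04,0,0,-0.006,0],[0.04,0,0,-0.008,0],[0.04,0,0,-0.01,0],[0.04,0,0,-0.01,0]]])

```text
clock: 13.25
position: [0.5872, -0.0245, 0.1442]
ee_rot: [2.509, 1.889, 0.002]
force: [2.9, -4.7, -0.1]
width: 0.538
```

Call:
step_arm(series=[[[0.04,0.0003,-0.001,0,0],[0.04,0.0005,-0.0015,0,0],[0.04,0.0005,-0.0015,-0.002,0],[0.04,0.0005,-0.0015,-0.004,0],[0.04,0.0005,-0.0015,-0.006,0],[0.04,0.0005,-0.0015,-0.006,0]]])

```text
clock: 13.75
position: [0.5873, -0.0256, 0.1375]
ee_rot: [2.509, 1.889, 0.0]
force: [0.2, -0.3, -0.8]
width: 0.539
```

Call:
step_arm(series=[[[0.04,0,0,-0.001,0],[0.04,0,0,-0.002,0],[0.04,0,0,-0.003,0],[0.04,0,0,-0.003,0],[0.04,0,0,-0.003,0],[0.04,0,0,-0.003,0]]])

```text
clock: 14.25
position: [0.5873, -0.0257, 0.1345]
ee_rot: [2.509, 1.889, 0.0]
force: [1.3, 0.0, 0.2]
width: 0.54
```

Call:
step_arm(series=[[[0.04,0,0,-0.001,0],[0.04,0,0,-0.002,0],[0.04,0,0,-0.003,0],[0.04,0,0,-0.004,0],[0.04,0,0,-0.004,0],[0.04,0,0,-0.004,0]]])

```text
clock: 14.75
position: [0.5873, -0.0257, 0.1309]
ee_rot: [2.509, 1.889, 0.001]
force: [-2.6, 0.7, 5.7]
width: 0.54
```

Call:
step_arm(series=[[[0.04,0,0,-0.001,0],[0.04,0,0,-0.002,0],[0.04,0,0,-0.003,0],[0.04,0,0,-0.003,0],[0.04,0,0,-0.003,0]]])

```text
clock: 15.17
position: [0.5874, -0.0257, 0.1284]
ee_rot: [2.509, 1.889, 0.002]
force: [-2.0, 0.2, 7.6]
width: 0.54
```

Call:
step_arm(series=[[[0.04,0,0,-0.001,0],[0.04,0,0,-0.002,0],[0.04,0,0,-0.002,0],[0.04,0,0,-0.002,0]]])

```text
clock: 15.5
position: [0.5875, -0.0258, 0.128]
ee_rot: [2.51, 1.889, 0.004]
force: [-7.2, 0.9, 20.4]
width: 0.536
```

Call:
step_arm(series=[[[0.04,0,0,-0.001,0],[0.04,0,0,-0.002,0],[0.04,0,0,-0.002,0],[0.04,0,0,-0.002,0]]])

```text
clock: 15.83
position: [0.5875, -0.0257, 0.1279]
ee_rot: [-2.51, -1.889, -0.006]
force: [-9.5, 1.8, 24.1]
width: 0.541
```

Run:
```python
from h import *
im,d,P=grab('wrist','w6');z=load('w6');C=cloud(z);ok=d>0
for t in('w5','w6'):
    z=load(t);C=cloud(z);m=(z['d']>0)&(np.hypot(C[...,0]-.5875,C[...,1]+.026)<.025)
    a=C[m][:,2]; a=a[a<.27]; print(t,np.percentile(a,[50,90,98]).round(4))
im,d,P=grab('scene','s6')
cv2.imwrite('pics/s6.png',np.hstack([cv2.resize(im[170:300,270:450,::-1],None,fx=2.2,fy=2.2),cv2.resize(load('w6')['im'][150:390,200:440,::-1],(286,286))]))
s=observe();print(s['clock'],s['position'],s['force'],s['width'])
T,_,_=grab('top','t6');T=load('t6');C=cloud(T)
for n,(u,v) in dict(A=(203,188),lid=(402,235),bowl=(490,198)).items():print(n,C[v,u].round(3))
```

```text
w5 [0.2339 0.2554 0.2572]
w6 [0.1494 0.2134 0.2239]
15.9333 [ 0.58746517 -0.02577327  0.12787415] [-8.94904972  0.73222655 24.51075244] 0.5407875249984132
A [0.429 0.073 0.648]
lid [ 0.471 -0.243  0.049]
bowl [ 0.575 -0.475  0.01 ]
```

View pics/s6.png

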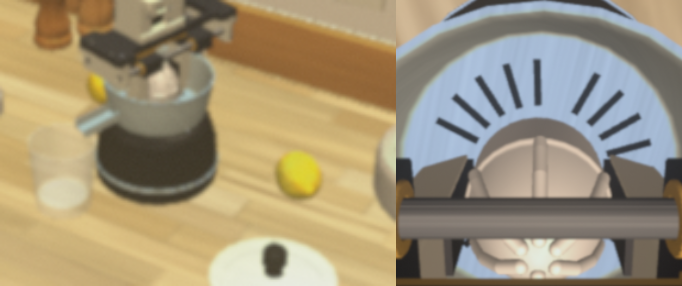

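The cone sits at the same pixels in the hand before and after insertion (skirt edge at row ≈264), so it has not slipped. The lid is flat on the worktop. I'm handing in.

```bash
python3 -c "
from h import *
print(arm.sign_off())"
```

```text
the job is handed in; nothing more can be done
None
```

The juicer is ready and the job was handed in at about 16 s. No verdict is reported, so what follows is from my own measurements.

- **Lid:** I lifted it by the knob and set it down, knob up, at about (0.474, -0.242), roughly 0.24 m from the juicer's axis. The top camera afterwards showed it lying flat with the knob at 48–54 mm, where 50 mm is right. The fingers were fully clear of it.
- **Which cone:** I took the nearer one, which measured 50 mm across and 58 mm high. The other measured 67 mm across and 70–73 mm high, so that is the large one.
- **Fit:** I measured the ribs at 37° and the keys at about 13°, so I turned the cone -24°. It slid down without resistance after one small sideways correction of about 1.5 mm.
- **Pressed down:** The spring took up from about 5 N, then the cone met a hard stop at TCP height 0.128 m. That puts its underside at about 0.1055 m, where 0.106 m is expected. I left it pressed with about 24 N and gripped at 35 N.
- **Last checks:**
  - The cone had not slipped in the fingers.
  - A sideways force of about 9 N on the tool remained at the stop. I did not chase it, as the cone's position was right.
  - The depth reading of the cone's top was not usable because the gripper blocked the view.
  - The glass and bowl stood in their places. The arm hid the large cone in the final top view, so I could not confirm it there, but I never went near it.

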